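# Tap the painting holder's taper into the work stand

## Task

Take the red-topped painting holder from the wooden rack, set its tapered shank loosely in the work stand's socket and let go. Then take the yellow-handled rubber tapper and with it, not the fingers, press or tap the holder's top gently until the flange is fully home on the stand, and set it firmly there with about 22 N, never over 30 N, so that friction holds it upright. Stand the tapper back on the table, and leave the blue-topped spare and the paint bottles alone.

Things in the scene. Friction and masses are not known exactly. Their poses are not given: they have to be found in the camera images.
- holder: Painting holder with a RED top, loose, 0.16 kg, upright in one of the rack's holes. Origin: centre of the flange's underside; z is its axis, up. Above: flange of radius 27, 6 mm thick, then a white ceramic grip cylinder of radius 17 from 6 to 46 mm, its top 6 mm red. Below: steel taper shank 46 mm long, radius 14 at the flange falling evenly to 8.5 mm at the flat tip.
- holder_top (a point): Centre of the holder's flat red top face, 46 mm above the holder's origin: the face to press or tap. Less than 16 N on it once home does not set the taper; more than 30 N from the tapper cracks the ceramic.
- spare: Spare holder, the same shape and size but with a BLUE top disc, in the rack's other hole. To be left alone.
- rack: Fixed block of light wood, 75 mm (its x) by 190 mm (its y) by 52 mm high, with two through holes of 32 mm diameter at y = -52 and +52 mm of its own frame, in which the holders hang by their flanges, shank free below. Origin: centre of its underside. Which holder is in which hole changes.
- stand: Fixed work stand: dark iron foot of radius 75 mm, 14 mm high, and a grey hub of radius 36 mm up to 66 mm. Origin: centre of its underside. In the hub's 36 mm bore, four orange sprung jaws form a socket of the shank's taper, 24 mm wide at the mouth. Friction holds the shank at whatever depth it is left. With the flange under 4 mm from the hub the fingers must not touch the holder.
- stand_seat (a point): Centre of the socket's mouth on the flat top of the hub, 66 mm above the table; z up its axis. Holder's origin here = fully home. Set in unpressed, the flange stops about 14 mm higher. From there it takes about 3 to 6 N to drive, rising steadily to 8 to 13 N just short of home; then it is rigid and the force climbs by 20 N in about half a millimetre.
- tapper: Tapping tool, loose, mass about 0.25 kg, standing upright on the table: black rubber head of radius 24 mm from 0 to 34 mm, with a flat underside, and above it a yellow handle of radius 13 mm up to 104 mm. Origin: centre of the head's underside; z is its axis, up. Grip the handle from above; strike with the underside.
- bottle_peach: Loose peach-coloured paint bottle with a red cap and spout, radius 26 mm, 123 mm high, origin under its centre. To be left alone.
- bottle_white: Loose white paint bottle with a red cap and spout, radius 26 mm, 123 mm high, origin under its centre. To be left alone.
Mind the look-alikes: they are no part of the job. Leave any green, pink or turquoise look-alike of the tapper alone.

How it is judged:
By the outcome, as a careful person would: the job done as asked, in the order asked, and still so for the second after the job is handed in, with the robot touching nothing.
It also fails if it takes over 67 s, if anything falls off the work surface, if the arm or the gripper's body presses on something with over 40 N, if the wrist force passes 120 N, or if a joint passes its speed limit or range.

## Robot

A 6-joint arm with a two-finger parallel gripper is mounted at the origin on the work surface. World frame = base frame: x ahead of the robot, y to its left, z up, the work surface at z = 0. Lengths are in mm, angles in rad, forces in N, time in s.
With the tool pointing down it reaches from about 275 to 725 mm from the base axis. Payload 15.9 kg.
Tool frame: the origin (TCP) lies between the finger pads; the fingertips stand 14 mm ahead of it and the grasp point (between the pads) lies 5 mm behind it; z points along the fingers, y is the line along which they close (so a half turn about z gives the same grasp; the last joint's range is limited). The gripper opens to 85 mm and grips with 20 to 120 N. Pads are 22 mm wide; open, the fingers measure 114 mm over their backs; the gripper's body (76 mm by 85 mm) begins 54 mm behind the grasp point. The pads swing forward as they close: fully open they stand 13 mm farther back than shut.
Start: joints at [1.342, 0.213, -0.034, 1.323, 0, 1.571], TCP at [113.399, 486.956, 207.806] pointing down, gripper open.
Joint ranges: [-2.98, 2.98], [-0.74, 1.72], [-1.14, 1.35], [-2.1, 2.04], [-1.57, 1.44], [-3.14, 3.14]. Speed limits (rad/s): [1.89, 1.89, 2.39, 2.57, 3.14, 3.14].

## Interface

Orientations are given as a 3x3 rotation matrix whose columns are the frame's x, y, z axes.
In Python, from workcell import env gives the robot as it stands. The module is installed in compiled form; this text tells all that it offers.
- The arm moves only by the tool send_rows, never from a script. Its argument "increments" is a list of rows, each a list of 5 numbers: the finger opening in cm, from 0 to 8.54, then the shift along the tool's x, y, z in cm, then the turn about the tool's z in rad. A call has 1 to 12 rows; each row shifts and turns the commanded pose from where the row before left it, along the tool's axes as they then stand; what a row does not reach is not made up. A row lasts 1/8 s, in which the tool goes at most 62.5 mm and 10.7 degrees, less where a joint would pass 70% of its speed; a pose out of reach is approached as far as the arm can. A call is refused whole if a number of a shift passes 6.25 or a number of a turn 0.188, either way. A call with a gripper value outside its range is refused whole. The fingers move at their own pace and stop on an object; the grip force is fixed at half the most. Time passes only in rows, so rows that do not move let the fingers close. It gives the time, the measured TCP pose, the force, the opening and the grip force at its end, in the units of the state.
- env.get_state(): the state, without advancing time (a new reading comes with each control period).
- env.read_camera(name): name is "scene" or "top" or "wrist"; returns a dict with "pixels" (480x640x3 uint8, red, green, blue), "vertical_fov" (degrees; the focal length in pixels is half the picture's height over the tangent of half this angle, whatever the lens; pixels are square), "cx", "cy" (the principal point, pixels), "rvec" (rotation vector, rad) and "tvec" (3), from world to camera coordinates, as OpenCV has them. Camera axes: x right, y down, z forward; pixel columns grow to the right and rows downward; lengths in mm; the calibration is good to about 2 mm. A picture is of the moment at which its call begins. There is no depth.
- env.job_done(): hands the job in; it is judged then, once.
The state is a dict: "time": time; "q": joint angles; "qvel": joint speeds; "tau": joint torques, N m; "eef_pos": TCP position; "tool_rot": TCP orientation; "force": force on the tool from outside, world axes, zero at the start; "moment": the same for the moment, N m; "width": opening from 0.0 (shut) to 1.0 (fully open); "grip_force": force on a finger pad.
Only numpy, scipy, OpenCV 4.12 (cv2) and the standard library are available. Lean on these libraries where they do the work, as an engineer would, in place of code of your own. Each camera call takes 0.05 s, during which the arm holds its last target. There are 200 camera calls.

## Working session

There is one attempt and no reset: what is moved stays moved. The work goes in short steps, Python scripts to look and compute and a tool call to move; the robot and the scene stay as the last step left them, time stands still between calls to the robot, and variables do not carry over. Pictures are saved under pics/ and viewed, at most 10 in all, crops included, and the job is handed in when it is done.

Besides the shell and the picture viewer there is one more tool, called after "Emit:" as name([rows], argument=value, ...), one row to a line, values as JSON. send_rows: Moves the arm, as the interface text tells. Its arguments: {"type":"object","properties":{"increments":{"type":"array"}},"required":["increments"]}

```bash
mkdir -p pics; cat > h.py <<'E'
import numpy as np, cv2
from workcell import env
def cam(n):
    c=env.read_camera(n); c['R']=cv2.Rodrigues(np.array(c['rvec'],float))[0]; c['t']=np.array(c['tvec'],float).ravel()
    c['f']=240/np.tan(np.radians(c['vertical_fov'])/2); c['C']=-c['R'].T@c['t']; return c
def ray(c,u,v):
    d=c['R'].T@np.array([(u-c['cx'])/c['f'],(v-c['cy'])/c['f'],1]); return d/np.linalg.norm(d)
def plane(c,u,v,z):
    d=ray(c,u,v); return c['C']+d*(z-c['C'][2])/d[2]
def tri(obs):
    A=np.zeros((3,3));b=np.zeros(3)
    for c,u,v in obs:
        d=ray(c,u,v);P=np.eye(3)-np.outer(d,d);A+=P;b+=P@c['C']
    X=np.linalg.solve(A,b)
    return X,[np.linalg.norm((np.eye(3)-np.outer(ray(c,u,v),ray(c,u,v)))@(X-c['C'])) for c,u,v in obs]
def proj(c,X):
    p=c['R']@np.array(X,float)+c['t']; return p[:2]/p[2]*c['f']+[c['cx'],c['cy']]
def blobs(c,lo,hi,amin=60):
    h=cv2.cvtColor(c['pixels'],cv2.COLOR_RGB2HSV); 
    if lo[0]>hi[0]: m=cv2.inRange(h,(0,lo[1],lo[2]),hi)|cv2.inRange(h,lo,(180,255,255))
    else: m=cv2.inRange(h,lo,hi)
    n,l,s,ce=cv2.connectedComponentsWithStats(m)
    return [(ce[i].round(1).tolist(),s[i].tolist(),l==i) for i in range(1,n) if s[i][4]>=amin]
def save(c,name): cv2.imwrite('pics/'+name,cv2.cvtColor(c['pixels'],cv2.COLOR_RGB2BGR))
E
python3 - <<'E'
from h import *
for n in ['scene','top','wrist']:
    c=cam(n); save(c,n+'0.png'); print(n,c['C'].round(),c['f'],c['R'][2].round(2))
    for k,lo,hi in [('red',(172,120,80),(8,255,255)),('yel',(20,100,80),(35,255,255)),('blue',(100,120,60),(130,255,255)),('orange',(9,150,120),(19,255,255))]:
        for b in blobs(c,lo,hi): print(k,b[0],b[1])
print(env.get_state())
E
```

```text
scene [ 858. -450.  892.] 480.415980708884 [-0.29  0.47 -0.83]
red [204.9, 235.2] [0, 0, 534, 480, 84293]
red [321.3, 47.2] [299, 24, 47, 43, 1457]
red [351.2, 108.1] [344, 103, 16, 12, 149]
red [144.6, 187.9] [131, 179, 29, 17, 70]
red [308.9, 213.4] [293, 207, 33, 14, 83]
red [583.1, 342.3] [474, 264, 166, 190, 12988]
red [286.3, 276.2] [273, 269, 23, 15, 72]
red [298.5, 308.0] [290, 299, 17, 22, 68]
red [193.3, 327.2] [181, 319, 25, 21, 137]
red [347.9, 412.3] [337, 399, 20, 22, 77]
red [341.2, 445.6] [330, 437, 27, 18, 74]
red [324.8, 456.7] [313, 445, 24, 27, 128]
red [197.0, 471.6] [189, 463, 21, 17, 109]
yel [322.6, 28.3] [306, 20, 34, 15, 184]
yel [221.4, 310.8] [211, 297, 21, 29, 416]
blue [144.2, 7.6] [134, 0, 19, 15, 152]
blue [448.4, 85.7] [394, 28, 111, 117, 8143]
blue [317.1, 128.4] [311, 123, 13, 11, 117]
blue [17.2, 443.6] [0, 428, 37, 32, 172]
orange [104.6, 6.0] [93, 0, 25, 13, 82]
top [ 380.    6. 1089.] 521.5563584753111 [ 0.2  -0.01 -0.98]
red [349.4, 270.2] [0, 4, 640, 476, 151263]
red [379.1, 127.2] [373, 121, 14, 16, 117]
red [388.0, 214.6] [380, 207, 17, 14, 
[... 1122 characters left out ...]
.32350592e+00,
       -6.28292094e-06,  1.57080710e+00]), 'qvel': array([ 0.00040619,  0.00016143,  0.00258889, -0.00230525,  0.00054927,
       -0.0006187 ]), 'tau': array([-1.06728421e-03, -6.86406255e+01,  4.87246370e+01,  1.31770284e-02,
       -5.20935913e-06,  2.10458398e-05]), 'eef_pos': array([113.34634336, 486.70797409, 207.42756988]), 'tool_rot': array([[-9.73936554e-01,  2.26820531e-01, -1.89291540e-04],
       [ 2.26820610e-01,  9.73936191e-01, -8.40532752e-04],
       [-6.29220355e-06, -8.61560794e-04, -9.99999629e-01]]), 'force': array([0.37632704, 0.3922996 , 0.35504411]), 'moment': array([ 0.00657249, -0.04001813, -0.00649342]), 'grip_force': 0.0, 'width': 0.9967326033323447}
```

View pics/scene0.png

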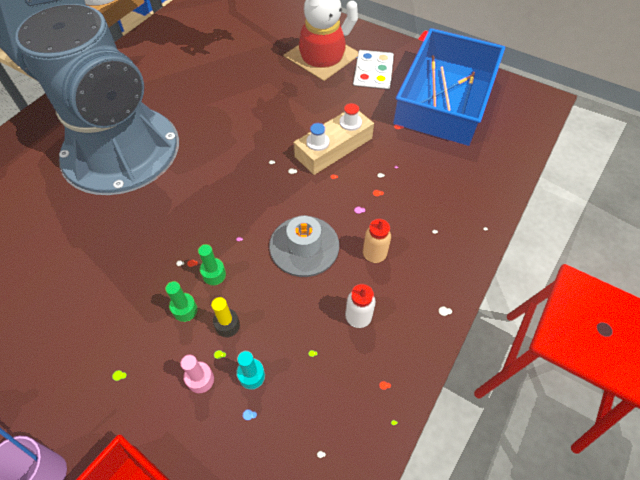

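View pics/top0.png

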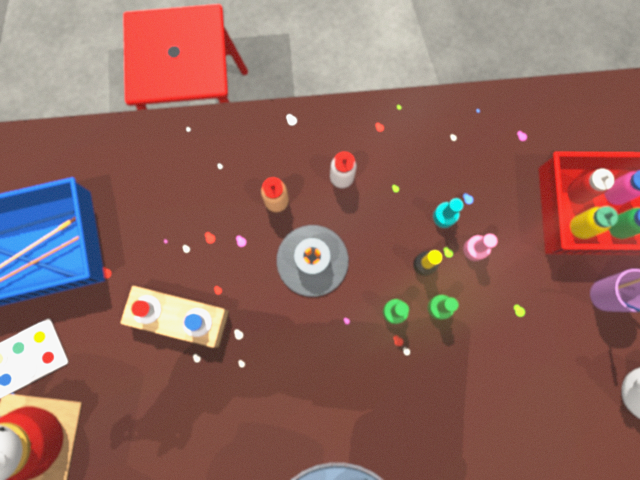

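The scene view shows the red holder at (351,110) and the blue one at (318,129) in the rack. The stand is at (304,235) and the yellow tapper at (222,313), among green (208,262) and (180,300), pink (196,374) and turquoise (249,369) look-alikes. In the top view the red holder is at (140,309), blue (193,322), socket (312,256) and yellow tapper (431,259).

Only the tapper with the yellow handle and black head fits the description, and the holder meant is the red-topped one. I'll confirm both in a crop and triangulate.

```bash
cat > m.py <<'E'
from h import *
s=cam('scene');t=cam('top')
def pick(c,lo,hi,near,amin=20):
    return min(blobs(c,lo,hi,amin),key=lambda b:np.hypot(b[0][0]-near[0],b[0][1]-near[1]))
for k,lo,hi,a,b in [('red',(172,150,190),(8,255,255),(351,108),(140,308)),('blue',(100,120,120),(130,255,255),(317,128),(193,322)),
   ('yel',(20,100,80),(35,255,255),(221,311),(431,259)),('orange',(9,120,100),(20,255,255),(304,231),(312,256))]:
    A=pick(s,lo,hi,a);B=pick(t,lo,hi,b); print(k,A[:2],B[:2],tri([(s,*A[0]),(t,*B[0])]))
# hub top: light-gray disk in both
for c,near,n in [(s,(304,235),'s'),(t,(312,256),'t')]:
    g=cv2.cvtColor(c['pixels'],cv2.COLOR_RGB2HSV); x,y=near
    print(n,g[y,x-14:x+15:2].tolist())
im=[cv2.resize(s['pixels'][90:150,280:380],(400,240),interpolation=cv2.INTER_CUBIC),cv2.resize(s['pixels'][280:350,180:280],(400,280),interpolation=cv2.INTER_CUBIC)]
l=np.vstack(im)
im=[cv2.resize(t['pixels'][285:345,110:210],(400,240),interpolation=cv2.INTER_CUBIC),cv2.resize(t['pixels'][225:295,400:500],(400,280),interpolation=cv2.INTER_CUBIC)]
cv2.imwrite('pics/crop.png',cv2.cvtColor(np.hstack([l,np.vstack(im)]),cv2.COLOR_RGB2BGR))
E
python3 m.py
```

```text
red ([351.3, 108.1], [344, 103, 15, 11, 127]) ([139.9, 308.1], [132, 301, 17, 15, 213]) (array([471.30505895, 333.3217686 ,  96.17308744]), [np.float64(1.403690183827242), np.float64(1.4036901838273446)])
blue ([317.1, 128.5], [311, 124, 13, 10, 116]) ([192.9, 321.7], [185, 314, 17, 16, 208]) (array([436.85100716, 234.4649346 ,  95.11436209]), [np.float64(1.0774366176355947), np.float64(1.077436617635547)])
yel ([221.4, 310.7], [211, 297, 21, 29, 413]) ([431.3, 259.1], [421, 249, 22, 21, 317]) (array([ 517.98548173, -233.93058699,   70.80037087]), [np.float64(0.6426891915206566), np.float64(0.6426891915206415)])
orange ([303.5, 228.3], [301, 223, 6, 11, 61]) ([316.0, 255.7], [312, 249, 8, 15, 55]) (array([547.50945701,  -5.46770827,  73.23524119]), [np.float64(4.532446256375417), np.float64(4.532446256375632)])
s [[93, 13, 223], [90, 12, 220], [99, 12, 220], [105, 16, 219], [13, 145, 235], [14, 161, 214], [21, 250, 255], [21, 255, 255], [16, 203, 255], [11, 89, 170], [13, 9, 199], [88, 14, 222], [99, 12, 218], [93, 10, 220], [95, 13, 221]]
t [[94, 8, 237], [99, 8, 237], [97, 10, 224], [8, 61, 147], [9, 124, 156], [8, 75, 106], [0, 3, 78], [108, 15, 84], [0, 9, 86], [9, 139, 149], [11, 161, 166], [10, 15, 151], [97, 10, 234], [94, 8, 237], [98, 9, 237]]
```

View pics/crop.png

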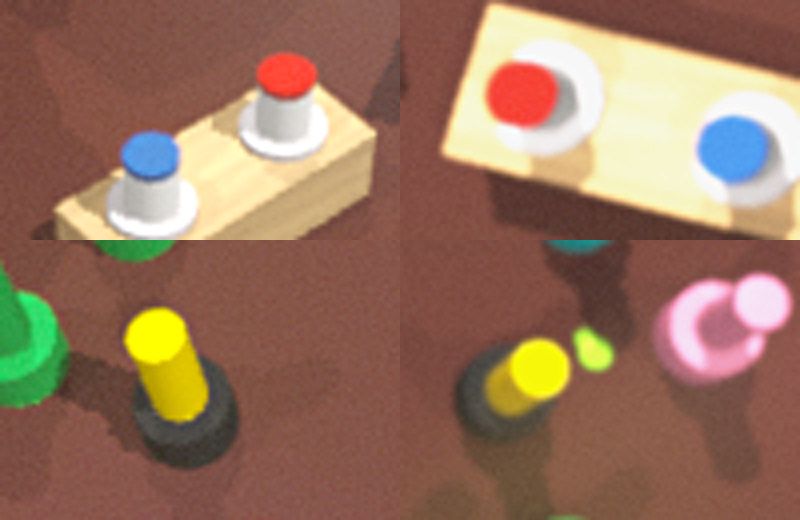

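View pics/wrist0.png

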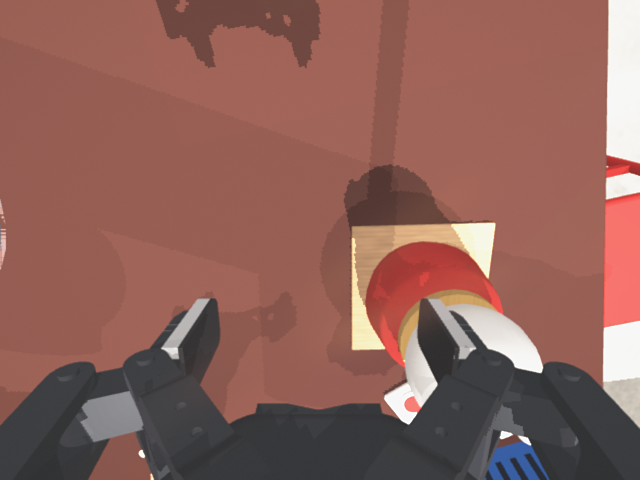

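The crop confirms it: one red-topped holder at the far rack end, and a single tapper with yellow handle and black head. The wrist view shows the cat figurine at (450,330), close to the fingers, so I'll leave upward. Next I measure the disc faces and the bore rim more precisely.

```bash
cat > m2.py <<'E'
from h import *
def ell(mask):
    cs,_=cv2.findContours(mask.astype(np.uint8),cv2.RETR_EXTERNAL,cv2.CHAIN_APPROX_NONE)
    k=max(cs,key=cv2.contourArea); return cv2.fitEllipse(cv2.convexHull(k)) if len(k)>5 else None
def hole(c,near,r=26):
    h=cv2.cvtColor(c['pixels'],cv2.COLOR_RGB2HSV); x,y=near
    g=((h[...,1]<40)&(h[...,2]>195)).astype(np.uint8); roi=np.zeros_like(g); cv2.circle(roi,near,r,1,-1); g&=roi
    n,l,s,_=cv2.connectedComponentsWithStats(g); g=(l==1+np.argmax(s[1:,4])).astype(np.uint8)
    cs,hi=cv2.findContours(g,cv2.RETR_CCOMP,cv2.CHAIN_APPROX_NONE)
    i=max((i for i in range(len(cs)) if hi[0][i][3]>=0),key=lambda i:cv2.contourArea(cs[i]))
    o=max(cs,key=cv2.contourArea)
    return cv2.fitEllipse(cv2.convexHull(cs[i])),cv2.fitEllipse(cv2.convexHull(o))
def disc(c,lo,hi,near):
    b=min(blobs(c,lo,hi,20),key=lambda b:np.hypot(b[0][0]-near[0],b[0][1]-near[1])); return ell(b[2])
if __name__=='__main__':
    s=cam('scene');t=cam('top')
    hs,ht=hole(s,(304,232)),hole(t,(312,257))
    for i,n in [(0,'bore'),(1,'hub')]:
        print(n,hs[i],ht[i],tri([(s,*hs[i][0]),(t,*ht[i][0])]),plane(s,*hs[i][0],66),plane(t,*ht[i][0],66))
    for n,lo,hi,a,b,z in [('red',(172,150,215),(8,255,255),(351,108),(140,308),98),('yel',(20,100,235),(35,255,255),(219,303),(434,257),104)]:
        A=disc(s,lo,hi,a);B=disc(t,lo,hi,b)
        print(n,A,B,tri([(s,*A[0]),(t,*B[0])]),plane(s,*A[0],z),plane(t,*B[0],z))
E
python3 m2.py
```

```text
bore ((303.4575500488281, 229.77313232421875), (16.469507217407227, 19.39567756652832), 84.11033630371094) ((311.7175598144531, 255.31674194335938), (19.895233154296875, 19.97282600402832), 112.96021270751953) (array([5.47953931e+02, 1.77570368e-01, 6.24219626e+01]), [np.float64(0.6895163156302128), np.float64(0.6895163156302553)]) [549.74960231  -1.24697397  66.        ] [ 5.46866983e+02 -2.77660023e-01  6.60000000e+01]
hub ((303.52215576171875, 229.84693908691406), (28.224159240722656, 33.76188659667969), 87.79582977294922) ((311.6553039550781, 255.20281982421875), (35.42778778076172, 35.73457336425781), 142.76461791992188) (array([5.48162493e+02, 2.28078173e-01, 6.22780393e+01]), [np.float64(0.6143179305492731), np.float64(0.6143179305493304)]) [549.96036715  -1.33090925  66.        ] [ 5.47106122e+02 -1.74582253e-01  6.60000000e+01]
red ((351.4314270019531, 108.1064682006836), (10.00131607055664, 14.21608829498291), 91.94273376464844) ((139.9014892578125, 308.1426696777344), (15.313909530639648, 17.013916015625), 85.12140655517578) (array([471.37576163, 333.51622647,  95.96228405]), [np.float64(1.5792534457084915), np.float64(1.5792534457084741)]) [473.29676972 332.93200026  98.        ] [470.0075727  331.70545091  98.        ]
yel ((218.68655395507812, 303.7020568847656), (12.472043991088867, 14.455288887023926), 69.672607421875) ((434.54571533203125, 256.71038818359375), (13.196429252624512, 13.822369575500488), 130.94345092773438) (array([ 517.95020308, -233.65251855,  100.83316289]), [np.float64(0.6243700765871739), np.float64(0.6243700765870773)]) [ 519.7499904  -234.07548698  104.        ] [ 517.09794366 -233.35543238  104.        ]
```

Emit:
send_rows([
  [8.5, 0, 0, -3, 0],
  [8.5, 0, 0, -3, 0],
])

```text
time: 0.6
eef_pos: [113.3, 486.7, 268.5]
tool_rot: [[-0.974, 0.227, -0.0], [0.227, 0.974, -0.001], [-0.0, -0.001, -1.0]]
force: [0.8, -0.4, 1.3]
width: 0.996
grip_force: 0.0
```

Emit:
send_rows([
  [7, 0, 0, 0, 0.1677],
  [7, 0, 0, 0, 0.1677],
  [7, 0, 0, 0, 0.1677],
  [7, 0, 0, 0, 0.1677],
  [7, 0, 0, 0, 0.1677],
  [7, 0, 0, 0, 0.1677],
  [7, 0, 0, 0, 0.1677],
  [7, 0, 0, 0, 0.1677],
])

```text
time: 1.6
eef_pos: [113.4, 486.9, 267.8]
tool_rot: [[0.005, 1.0, -0.0], [1.0, -0.005, -0.0], [-0.0, -0.0, -1.0]]
force: [0.9, 0.4, 0.5]
width: 0.822
grip_force: 0.0
```

Emit:
send_rows([
  [7, -2, 4.5, 0, 0],
  [7, -2, 4.5, 0, 0],
  [7, -2, 4.5, 0, 0],
  [7, -2, 4.5, 0, 0],
  [7, -2, 4.5, 0, 0],
  [7, -2, 4.5, 0, 0],
  [7, -2, 4.5, 0, 0],
  [7, -1.5, 4.4, 1, 0],
  [7, 0, 0, 2.5, 0],
  [7, 0, 0, 1, 0],
  [7, 0, 0, 0, 0],
])

```text
time: 2.98
eef_pos: [471.8, 332.1, 222.7]
tool_rot: [[-0.001, 1.0, -0.001], [1.0, 0.001, -0.0], [-0.0, -0.001, -1.0]]
force: [0.7, -0.3, 0.1]
width: 0.817
grip_force: 0.0
```

```bash
python3 - <<'E'
from m2 import *
w=cam('wrist'); save(w,'w1.png'); S=env.get_state(); print(S['eef_pos'],S['tool_rot'].round(3),w['C'])
for b in blobs(w,(172,150,150),(8,255,255),200): print(b[:2],ell(b[2]),plane(w,*b[0],98))
E
```

```text
[472.04900145 332.40433917 223.45212942] [[-0.001  1.     0.   ]
 [ 1.     0.001  0.   ]
 [ 0.     0.    -1.   ]] [473.32079122 407.30556837 388.58321426]
([317.1, 220.5], [300, 203, 35, 36, 1028]) ((317.0997009277344, 220.44554138183594), (35.74922561645508, 36.761871337890625), 179.0127410888672) [472.09616835 334.75083734  98.        ]
([501.9, 457.6], [492, 444, 22, 27, 359]) ((503.7726745605469, 457.85015869140625), (21.235136032104492, 28.02632713317871), 148.7930908203125) [677.60844399  63.34617527  98.        ]
```

View pics/w1.png

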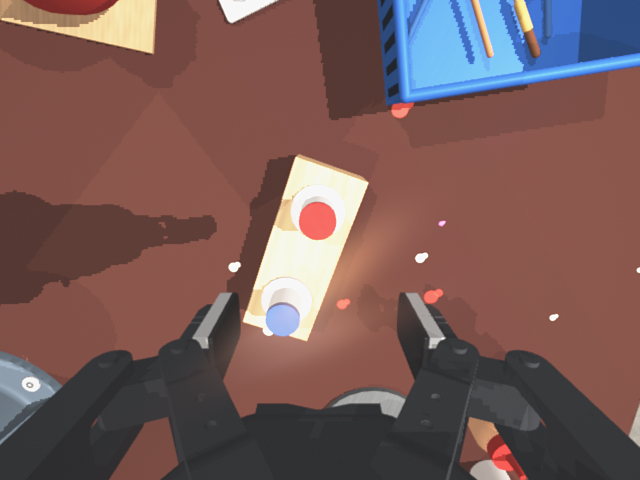

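The wrist view shows the red top at (317,220), the blue one at (283,320), and the pads straddling clear of both. The red centre works out to (472,334), which agrees with the other two cameras within 2 mm. I'll descend and grip.

Emit:
send_rows([
  [7, 0.1, 0, 4, 0],
  [7, 0, 0, 4, 0],
  [7, 0, 0, 3, 0],
  [7, 0, 0, 2, 0],
  [7, 0, 0, 1.2, 0],
  [7, 0, 0, 0, 0],
  [2, 0, 0, 0, 0],
  [2, 0, 0, 0, 0],
  [2, 0, 0, 0, 0],
  [2, 0, 0, 0, 0],
  [2, 0, 0, 0, 0],
])

```text
time: 4.4
eef_pos: [472.5, 333.1, 80.8]
tool_rot: [[-0.0, 1.0, 0.0], [1.0, 0.0, 0.0], [0.0, 0.0, -1.0]]
force: [0.2, 0.0, 0.3]
width: 0.235
grip_force: 0.0
```

Width equals the command and the grip force is zero, which is odd. I'll look.

```bash
python3 - <<'E'
from m2 import *
S=env.get_state(); print(S['eef_pos'],S['width'],S['grip_force'])
a=[]
for n in ['scene','top','wrist']:
    c=cam(n); p=proj(c,[472,333,85]); print(n,p)
    x,y=p.round().astype(int); r=40 if n!='wrist' else 120
    P=cv2.copyMakeBorder(c['pixels'],r,r,r,r,cv2.BORDER_CONSTANT)[y:y+2*r,x:x+2*r]; a.append(cv2.resize(P,(260,260),interpolation=cv2.INTER_CUBIC))
cv2.imwrite('pics/c2.png',cv2.cvtColor(np.hstack(a),cv2.COLOR_RGB2BGR))
E
```

```text
[472.46578667 333.10782437  80.84059641] 0.2348252109112793 0.0
scene [350.64727214 112.01948355]
top [141.4497754  307.57735646]
wrist [314.62324619 285.79541061]
```

View pics/c2.png

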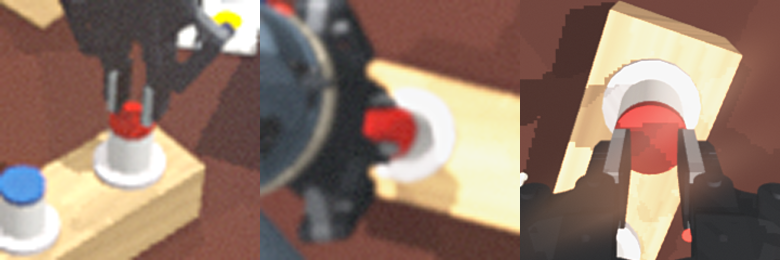

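```bash
python3 - <<'E'
from m2 import *
w=cam('wrist');s=cam('scene')
for z in (67,76,86,98): print(z,[proj(w,[472+d,333,z]).round(0).tolist() for d in (-10,10)],[proj(s,[472+d,333,z]).round(0).tolist() for d in (-10,10)])
P=cv2.resize(w['pixels'][190:390,215:415],(500,500),interpolation=cv2.INTER_CUBIC)
Q=cv2.resize(s['pixels'][70:145,315:390],(300,300),interpolation=cv2.INTER_CUBIC)
o=np.zeros((500,800,3),np.uint8);o[:,:500]=P;o[:300,500:]=Q
cv2.imwrite('pics/c3.png',cv2.cvtColor(o,cv2.COLOR_RGB2BGR))
E
```

```text
67 [[297.0, 272.0], [333.0, 272.0]] [[347.0, 116.0], [354.0, 119.0]]
76 [[296.0, 279.0], [333.0, 279.0]] [[347.0, 113.0], [354.0, 116.0]]
86 [[295.0, 287.0], [334.0, 287.0]] [[347.0, 110.0], [354.0, 113.0]]
98 [[294.0, 297.0], [335.0, 297.0]] [[347.0, 106.0], [355.0, 109.0]]
```

View pics/c3.png

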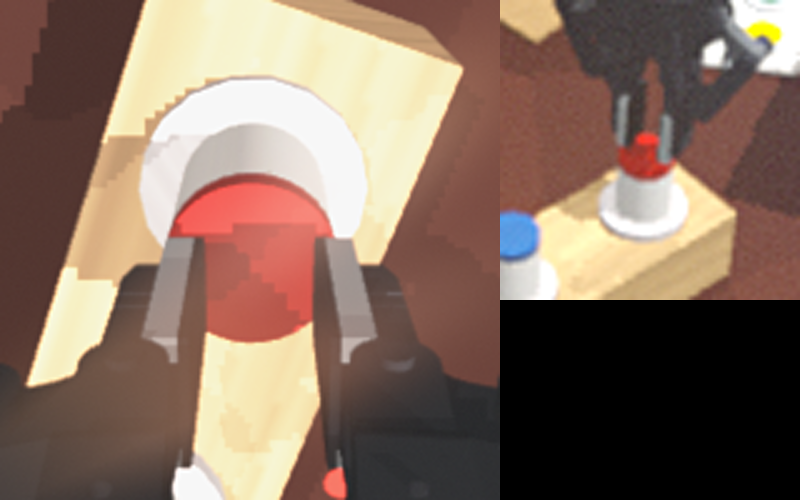

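The wrist crop shows the pads at (200,290) and (335,290) overlying the red disc, not beside it. In the scene crop their tips end on the cap's top face, so the real fingertips stand near z≈98, about 30 mm short of the stated tip. I'll open, go 25 mm lower while watching the force, and close again.

Emit:
send_rows([
  [7, 0, 0, 0, 0],
  [7, 0, 0, 0, 0],
  [7, 0, 0, 0, 0],
  [7, 0, 0, 0, 0],
  [7, 0, 0, 1, 0],
  [7, 0, 0, 1, 0],
  [7, 0, 0, 0.5, 0],
  [2.5, 0, 0, 0, 0],
  [2.5, 0, 0, 0, 0],
  [2.5, 0, 0, 0, 0],
  [2.5, 0, 0, 0, 0],
  [2.5, 0, 0, 0, 0],
])

```text
time: 6.15
eef_pos: [472.8, 333.3, 56.3]
tool_rot: [[-0.0, 1.0, 0.001], [1.0, 0.0, 0.001], [0.001, 0.001, -1.0]]
force: [-0.0, -0.7, 5.7]
width: 0.372
grip_force: 60.0
```

Gripped at 60 N. I'll lift, carry the holder over the stand at height, and then measure where it sits in the fingers.

Emit:
send_rows([
  [2.5, 0, 0, -1, 0],
  [2.5, 0, 0, -2, 0],
  [2.5, 0, 0, -3, 0],
  [2.5, 0, 0, -4, 0],
  [2.5, 0, 0, -2, 0],
  [2.5, -2, 0.8, 0, 0],
  [2.5, -5, 1.3, 0, 0],
  [2.5, -5, 1.3, 0, 0],
  [2.5, -5, 1.3, 0, 0],
  [2.5, -5, 1.3, 0, 0],
  [2.5, -5, 1.3, 0, 0],
  [2.5, -4.3, 0.3, 0, 0],
])

```text
time: 7.65
eef_pos: [548.3, 17.1, 174.9]
tool_rot: [[0.001, 1.0, -0.001], [1.0, -0.001, -0.0], [-0.0, -0.001, -1.0]]
force: [1.1, -0.2, -1.9]
width: 0.376
grip_force: 59.7
```

Emit:
send_rows([
  [2.5, -1, 0, 0, 0],
  [2.5, -1, 0, 0, 0],
  [2.5, 0, 0, 0, 0],
  [2.5, 0, 0, 0, 0],
])

```text
time: 8.15
eef_pos: [548.5, 0.8, 175.7]
tool_rot: [[-0.001, 1.0, -0.0], [1.0, 0.001, 0.0], [0.0, -0.0, -1.0]]
force: [-0.5, -0.3, -1.4]
width: 0.378
grip_force: 59.7
```

```bash
python3 - <<'E'
from m2 import *
S=env.get_state(); print(S['eef_pos'],S['width'],S['grip_force'],S['force'])
a=[]
for n in ['scene','top','wrist']:
    c=cam(n); X=S['eef_pos']; p=proj(c,X+[0,0,0]); print(n,p)
    for b in blobs(c,(172,150,120),(8,255,255),30):
        if np.hypot(*(np.array(b[0])-p))<60: print(b[:2])
    r=50 if n!='wrist' else 130
    x,y=p.round().astype(int); 
    P=cv2.copyMakeBorder(c['pixels'],r,r,r,r,cv2.BORDER_CONSTANT)[y:y+2*r,x:x+2*r]; a.append(cv2.resize(P,(266,400) if 0 else (266,266),interpolation=cv2.INTER_CUBIC))
cv2.imwrite('pics/c4.png',cv2.cvtColor(np.hstack(a),cv2.COLOR_RGB2BGR))
E
```

```text
[548.49462745   0.83946441 175.73059827] 0.37774112643917584 59.69968557357788 [-0.50527062 -0.32520772 -1.38070227]
scene [302.12560859 196.42045471]
([300.7, 183.2], [293, 175, 15, 17, 181])
([333.6, 176.2], [330, 174, 8, 5, 32])
top [310.51835227 244.54487453]
wrist [315.42496412 282.291679  ]
```

View pics/c4.png

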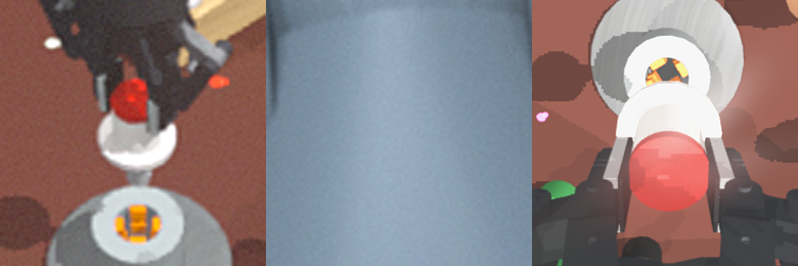

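The crops show the holder held in the fingers with its flange clear above the stand, and the socket visible. It may be slightly tilted, so I'll quantify the disc, flange and shank against the vertical.

```bash
python3 - <<'E'
from m2 import *
S=env.get_state(); X=S['eef_pos'];zf=X[2]-4.3
w=cam('wrist');s=cam('scene')
r=[b for b in blobs(w,(170,60,150),(10,255,255),800) if 250<b[0][0]<400]
for b in r: e=ell(b[2]); print('red wrist',b[:2],e,plane(w,*e[0],zf+46))
for c,near in ((w,None),(s,None)):
    print([proj(c,[548.5,0.8,z]).round(1).tolist() for z in (zf+46,zf+6,zf,zf-46)])
# stand bore from wrist (grey hub)
h=cv2.cvtColor(w['pixels'],cv2.COLOR_RGB2HSV)
for b in blobs(w,(10,90,120),(30,255,255),20): print('or',b[:2],plane(w,*b[0],66))
# scene white extents by row
g=cv2.cvtColor(s['pixels'],cv2.COLOR_RGB2HSV)
for y in range(176,222,2):
    row=g[y,270:330]; m=(row[:,1]<60)&(row[:,2]>90); rr=((row[:,0]<8)|(row[:,0]>172))&(row[:,1]>190)&(row[:,2]>150)
    f=lambda m:(270+np.where(m)[0].min(),270+np.where(m)[0].max(),m.sum()) if m.any() else None
    print(y,f(m),f(rr))
cv2.imwrite('pics/c5.png',cv2.cvtColor(np.hstack([cv2.resize(s['pixels'][165:245,260:340],(400,400),interpolation=cv2.INTER_CUBIC),cv2.resize(w['pixels'][130:330,215:415],(400,400),interpolation=cv2.INTER_CUBIC)]),cv2.COLOR_RGB2BGR))
E
```

```text
red wrist ([371.5, 139.7], [0, 0, 640, 440, 143916]) ((327.9830322265625, 58.23052978515625), (577.6163940429688, 909.13427734375), 137.07391357421875) [553.11614867  99.78484157 217.52143081]
red wrist ([318.8, 336.4], [275, 280, 94, 108, 7742]) ((319.787109375, 339.5140686035156), (112.46702575683594, 119.10570526123047), 123.07642364501953) [550.66618651  -6.49327352 217.52143081]
[[314.6, 324.2], [315.4, 283.6], [315.5, 279.0], [316.0, 251.2]]
[[301.5, 182.3], [302.1, 195.9], [302.2, 197.8], [302.8, 212.0]]
or ([209.1, 1.7], [199, 0, 18, 6, 63]) [473.60989074 164.38842015  66.        ]
or ([462.9, 146.4], [433, 113, 86, 69, 2708]) [663.12373977  66.97577208  66.        ]
or ([305.4, 221.5], [297, 209, 20, 26, 233]) [539.27000185   6.32769508  66.        ]
or ([329.9, 218.4], [322, 210, 15, 18, 125]) [559.68967488   9.00527963  66.        ]
or ([324.9, 228.8], [319, 226, 11, 6, 34]) [5.55587833e+02 2.69063120e-02 6.60000000e+01]
or ([587.1, 392.4], [582, 389, 11, 8, 22]) [ 814.64723964 -166.57624105   66.        ]
176 (np.int64(288), np.int64(290), np.int64(3)) (np.int64(301), np.
[... 781 characters left out ...]

196 (np.int64(289), np.int64(318), np.int64(30)) None
198 (np.int64(289), np.int64(318), np.int64(30)) None
200 (np.int64(289), np.int64(317), np.int64(29)) None
202 (np.int64(290), np.int64(316), np.int64(27)) None
204 (np.int64(291), np.int64(315), np.int64(25)) None
206 (np.int64(292), np.int64(314), np.int64(23)) None
208 (np.int64(296), np.int64(311), np.int64(16)) None
210 (np.int64(299), np.int64(308), np.int64(10)) None
212 (np.int64(300), np.int64(308), np.int64(9)) None
214 (np.int64(300), np.int64(307), np.int64(8)) None
216 (np.int64(297), np.int64(311), np.int64(15)) None
218 (np.int64(291), np.int64(318), np.int64(28)) None
220 (np.int64(287), np.int64(322), np.int64(36)) None
```

View pics/c5.png

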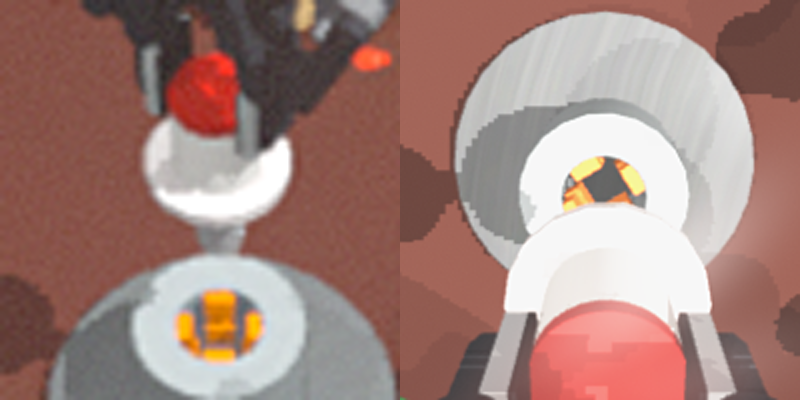

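The crop shows the held holder's flange at (608,255) and the socket at (604,185). The wrist view puts the holder about 1.5 mm to +x of the socket axis. I'll work out the y offsets from the rim edges.

```bash
python3 - <<'E'
from m2 import *
X=env.get_state()['eef_pos'];zf=X[2]-4.3
w=cam('wrist');s=cam('scene')
f=lambda cx,cy:(215+(cx-400)/2,130+cy/2)
print('red top y',plane(w,*f(608,300),zf+46)-[0,17,0],'flange',plane(w,*f(608,203),zf+6)-[0,27,0])
print('hub far',plane(w,*f(604,113),66)-[0,36,0],'foot far',plane(w,*f(604,12),14)-[0,75,0])
print('hub L/R',plane(w,*f(520,185),66),plane(w,*f(688,185),66),'flange L/R',plane(w,*f(505,300),zf+6),plane(w,*f(711,300),zf+6),'red L/R',plane(w,*f(530,370),zf+46),plane(w,*f(688,370),zf+46))
# scene, crop scale 5 at (260,165)
g=lambda cx,cy:(260+cx/5,165+cy/5)
print('scene hub',hole(s,(304,232))[1])
print('flange scene low edge',g(218,222),'shank tip',g(221,253), 'pred tip rows', [proj(s,[549,y,zf-46]).round(1).tolist() for y in (-5,0,5)],'pred flange', [proj(s,[550,y,zf+6]).round(1).tolist() for y in (-5,0,5)])
E
```

```text
red top y [550.31133956   3.44729619 217.52297156] flange [550.38139336   2.08810234 177.52297156]
hub far [548.98087789  -0.69497483  66.        ] foot far [548.81081148  -0.78885254  14.        ]
hub L/R [513.88051177   5.23698691  66.        ] [584.05528359   5.28425053  66.        ] flange L/R [523.41398238   2.64331926 177.52297156] [577.41698351   2.68027077 177.52297156] red L/R [534.34070958   4.8454534  217.52297156] [566.73227074   4.86784792 217.52297156]
scene hub ((303.45709228515625, 229.7581329345703), (28.096996307373047, 33.93526840209961), 87.8921890258789)
flange scene low edge (303.6, 209.4) shank tip (304.2, 215.6) pred tip rows [[301.4, 214.2], [302.8, 212.4], [304.1, 210.6]] pred flange [[301.1, 198.3], [302.5, 196.5], [304.0, 194.7]]
```

No significant tilt. The flange diameter checks at 54 mm, which confirms the height. The holder axis is at (550.4, 2.4) against the stand at (549.0, -0.7). I'll shift by x -1.4, y -3 and lower.

Emit:
send_rows([
  [2.5, -0.3, -0.14, 0, 0],
  [2.5, 0, 0, 2, 0],
  [2.5, 0, 0, 2, 0],
  [2.5, 0, 0, 1.5, 0],
  [2.5, 0, 0, 1, 0],
  [2.5, 0, 0, 0.5, 0],
  [2.5, 0, 0, 0.5, 0],
  [2.5, 0, 0, 0, 0],
  [2.5, 0, 0, 0, 0],
])

```text
time: 9.62
eef_pos: [547.4, -2.9, 101.1]
tool_rot: [[-0.0, 1.0, 0.0], [1.0, 0.0, 0.0], [0.0, 0.0, -1.0]]
force: [0.2, 0.2, -2.2]
width: 0.373
grip_force: 59.7
```

Emit:
send_rows([
  [2.5, 0, 0, 0.3, 0],
  [2.5, 0, 0, 0.3, 0],
  [2.5, 0, 0, 0.3, 0],
  [2.5, 0, 0, 0, 0],
])

```text
time: 10.12
eef_pos: [547.0, -2.8, 91.5]
tool_rot: [[-0.0, 1.0, -0.001], [1.0, 0.0, 0.0], [0.0, -0.001, -1.0]]
force: [-0.7, 1.1, -1.4]
width: 0.374
grip_force: 59.7
```

Emit:
send_rows([
  [2.5, 0, 0, 0.2, 0],
  [2.5, 0, 0, 0.15, 0],
  [2.5, 0, 0, 0, 0],
])

```text
time: 10.5
eef_pos: [547.2, -2.8, 88.2]
tool_rot: [[-0.0, 1.0, -0.0], [1.0, 0.0, 0.0], [0.0, -0.0, -1.0]]
force: [-0.3, 1.9, -2.1]
width: 0.369
grip_force: 59.7
```

Emit:
send_rows([
  [2.5, 0, 0, 0.15, 0],
  [2.5, 0, 0, 0, 0],
])

```text
time: 10.75
eef_pos: [547.3, -2.8, 86.8]
tool_rot: [[-0.0, 1.0, 0.0], [1.0, 0.0, 0.0], [0.0, 0.0, -1.0]]
force: [-0.2, 2.8, -1.9]
width: 0.376
grip_force: 59.8
```

Emit:
send_rows([
  [2.5, 0.08, 0, 0, 0],
  [2.5, 0, 0, 0.15, 0],
  [2.5, 0, 0, 0, 0],
])

```text
time: 11.12
eef_pos: [547.2, -2.1, 85.2]
tool_rot: [[-0.0, 1.0, 0.0], [1.0, 0.0, 0.0], [0.0, 0.0, -1.0]]
force: [0.1, 2.2, -0.7]
width: 0.373
grip_force: 59.8
```

Emit:
send_rows([
  [2.5, 0, 0, 0.12, 0],
  [2.5, 0, 0, 0, 0],
])

```text
time: 11.38
eef_pos: [547.2, -2.1, 84.1]
tool_rot: [[-0.0, 1.0, 0.0], [1.0, 0.0, 0.0], [0.0, 0.0, -1.0]]
force: [-0.2, 3.3, -0.5]
width: 0.375
grip_force: 59.8
```

Emit:
send_rows([
  [2.5, 0.1, 0, 0, 0],
  [2.5, 0, 0, 0.1, 0],
  [2.5, 0, 0, 0, 0],
])

```text
time: 11.75
eef_pos: [547.2, -1.1, 83.1]
tool_rot: [[-0.0, 1.0, 0.0], [1.0, 0.0, -0.0], [-0.0, 0.0, -1.0]]
force: [-0.7, 1.7, 0.6]
width: 0.374
grip_force: 59.9
```

```bash
python3 - <<'E'
from m2 import *
S=env.get_state();X=S['eef_pos'];print(X,S['force'],S['moment'])
zf=X[2]-4.3
s=cam('scene');w=cam('wrist')
g=cv2.cvtColor(s['pixels'],cv2.COLOR_RGB2HSV)
for n,z in (('top',zf+46),('fl',zf),('hub',66)): print(n,proj(s,[549,-.7,z]),proj(w,[549,-.7,z]))
m=((g[...,1]<40)&(g[...,2]>90)).astype(np.uint8)
for y in range(205,250,2): print(y,''.join('#' if v else '.' for v in m[y,278:332]))
E
```

```text
[547.18445148  -1.1106048   83.09497334] [-0.65698389  1.71280584  0.63038725] [0.2463102  0.14928697 0.01081313]
top [302.5857153  212.88480797] [319.18508589 323.31527395]
fl [303.14482469 225.96670251] [318.97156609 278.29368736]
hub [303.29262401 229.42487225] [318.92913283 269.34645008]
205 ..............#............................###...#####
207 ...........####.......................................
209 ............###.......................................
211 ............###.......................................
213 ............###.......................................
215 .............##..............##.......................
217 ..............###............####.....................
219 ...........#######...........####......####...........
221 .......##############........####....##########.......
223 ....#############################..##############.....
225 .###################################################..
227 ######################################################
229 ######################################################
231 ######################################################
233 ######################################################
235 ######################################################
237 ######################################################
239 ######################################################
241 ######################################################
243 ######################################################
245 ######################################################
247 ######################################################
249 ######################################################
```

Emit:
send_rows([
  [2.5, 0.04, 0, 0.05, 0],
  [2.5, 0, 0, 0.05, 0],
  [2.5, 0, 0, 0, 0],
])

```text
time: 12.22
eef_pos: [547.3, -0.7, 82.2]
tool_rot: [[-0.0, 1.0, 0.0], [1.0, 0.0, -0.0], [-0.0, 0.0, -1.0]]
force: [-1.3, 0.4, 3.3]
width: 0.373
grip_force: 60.0
```

It's seated loosely, with about 5 N of contact and small lateral force. I'll release and rise.

Emit:
send_rows([
  [3.6, 0, 0, 0, 0],
  [5, 0, 0, 0, 0],
  [6, 0, 0, 0, 0],
  [6, 0, 0, 0, 0],
  [6, 0, 0, -2, 0],
  [6, 0, 0, -4, 0],
  [6, 0, 0, -5, 0],
  [6, 0, 0, -4, 0],
  [6, 0, 0, -2, 0],
  [6, 0, 0, 0, 0],
])

```text
time: 13.48
eef_pos: [547.9, -0.7, 253.2]
tool_rot: [[-0.0, 1.0, 0.002], [1.0, 0.0, -0.0], [-0.0, 0.002, -1.0]]
force: [1.4, -0.3, -0.7]
width: 0.703
grip_force: 0.0
```

```bash
python3 - <<'E'
from m2 import *
S=env.get_state();X=S['eef_pos'];print(X,S['force'])
s=cam('scene');w=cam('wrist'); save(w,'w6.png');save(s,'s6.png')
D=disc(s,(172,150,150),(8,255,255),(302,210)); print('s red',D)
for b in blobs(w,(172,140,150),(8,255,255),300): print('w red',b[:2],ell(b[2]),plane(w,*ell(b[2])[0],124))
e=min((ell(b[2]) for b in blobs(w,(172,140,150),(8,255,255),300)),key=lambda e:abs(e[0][0]-317)+abs(e[0][1]-240))
print(tri([(s,*D[0]),(w,*e[0])]), 'depth diam', 34*w['f']/max(e[1]))
print([proj(s,[549,-.7,z]).round(1) for z in (112,118,124,126)])
E
```

```text
[547.94913106  -0.68220241 253.24031224] [ 1.35749175 -0.26047399 -0.68717912]
s red ((302.5747985839844, 213.0546417236328), (14.919022560119629, 17.8864688873291), 87.9549560546875)
w red ([459.8, 144.5], [443, 123, 40, 43, 569]) ((462.5330810546875, 143.97381591796875), (37.89262390136719, 43.558074951171875), 26.975513458251953) [669.04123835  66.74092106 124.        ]
w red ([486.2, 289.2], [467, 270, 45, 40, 620]) ((489.2882995605469, 289.92071533203125), (39.7532844543457, 44.50033950805664), 104.47219848632812) [710.95208193 -66.5063529  124.        ]
(array([620.03119547, -37.51906819, 233.92376964]), [np.float64(38.21683769421834), np.float64(38.21683769421837)]) depth diam 259.97623356295895
[array([302.7, 216.6]), array([302.7, 214.9]), array([302.6, 213.1]), array([302.6, 212.5])]
```

```bash
python3 - <<'E'
from m2 import *
w=cam('wrist');s=cam('scene');t=cam('top')
p=proj(w,[549,-.7,124]);print(p,cv2.cvtColor(w['pixels'],cv2.COLOR_RGB2HSV)[int(p[1]),int(p[0])])
for lo in (110,130,150):
  for b in blobs(w,(172,lo,190),(8,255,255),300):
    if abs(b[0][0]-p[0])<60 and abs(b[0][1]-p[1])<60: print(lo,b[:2],ell(b[2]),plane(w,*ell(b[2])[0],124))
# tapper
A=disc(s,(20,100,235),(35,255,255),(219,303));B=disc(t,(20,100,235),(35,255,255),(434,257)); print(A,B,tri([(s,*A[0]),(t,*B[0])]))
# lookalikes at top-disc height in both
for n,lo,hi in (('green',(50,100,60),(75,255,255)),('turq',(82,100,80),(98,255,255)),('pink',(150,50,120),(175,140,255))):
  for c,k in ((s,'s'),(t,'t')): print(n,k,[(b[1],plane(c,b[0][0],b[0][1],40)[:2].round()) for b in blobs(c,lo,hi,250)])
E
```

```text
[318.99867245 222.77772666] [  2 129 247]
110 ([318.4, 221.2], [301, 203, 36, 38, 1063]) ((318.39727783203125, 221.22726440429688), (35.68230438232422, 37.34253692626953), 175.50718688964844) [548.46562529   0.71837719 124.        ]
((218.60365295410156, 303.7197265625), (12.53775691986084, 14.22148323059082), 69.20854187011719) ((434.5814208984375, 256.5814208984375), (11.584113121032715, 12.248162269592285), 135.0) (array([ 518.06879578, -233.76348698,  101.16069806]), [np.float64(0.5069394690811777), np.float64(0.5069394690810806)])
green s [([198, 245, 28, 40, 739], array([ 428., -160.])), ([166, 282, 31, 40, 800], array([ 428., -253.]))]
green t [([596, 208, 44, 29, 787], array([ 564., -636.])), ([430, 295, 29, 24, 448], array([ 426., -253.]))]
turq s [([237, 351, 28, 38, 789], array([ 619., -291.]))]
turq t [([434, 198, 29, 29, 584], array([ 616., -289.]))]
pink s [([180, 354, 34, 39, 915], array([ 542., -345.])), ([33, 449, 34, 31, 352], array([ 441., -581.]))]
pink t [([464, 233, 34, 27, 635], array([ 541., -344.])), ([592, 268, 48, 40, 553], array([ 443., -607.]))]
```

The holder stands upright in the socket: its top is at (548.5–549, 0), z≈124, so the flange is about 12 mm above the hub. Next is the tapper at (518,-234). The nearest look-alike is green at (428,-253), 92 mm away, so there is room with a 6 cm opening.

Emit:
send_rows([
  [6, -3, -0.4, 0, 0],
  [6, -5, -0.6, 0, 0],
  [6, -5, -0.6, 0, 0],
  [6, -5, -0.6, 0, 0],
  [6, -4, -0.6, 0, 0],
  [6, -1.3, -0.2, 2, 0],
  [6, 0, 0, 4, 0],
  [6, 0, 0, 4, 0],
  [6, 0, 0, 2.5, 0],
  [6, 0, 0, 1, 0],
  [6, 0, 0, 0, 0],
])

```text
time: 15.1
eef_pos: [517.0, -233.6, 116.9]
tool_rot: [[-0.0, 1.0, -0.001], [1.0, 0.0, 0.0], [0.0, -0.001, -1.0]]
force: [0.4, -0.0, -0.4]
width: 0.702
grip_force: 0.0
```

```bash
python3 - <<'E'
from m2 import *
S=env.get_state();print(S['eef_pos'],S['force'],S['tool_rot'].round(3).tolist())
w=cam('wrist'); p=proj(w,[518,-233.7,104]);print(p)
for b in blobs(w,(22,60,150),(35,255,255),300): print(b[:2],ell(b[2]),plane(w,*ell(b[2])[0],104))
save(w,'w7.png')
E
```

```text
[ 517.04310373 -233.55392623  116.90586465] [ 0.39909345 -0.03953518 -0.44428197] [[-0.0, 1.0, -0.001], [1.0, 0.0, 0.0], [0.0, -0.001, -1.0]]
[317.46777086 273.07794975]
([320.2, 260.1], [297, 222, 58, 72, 2453]) ((324.4569091796875, 260.66839599609375), (59.77547836303711, 75.39816284179688), 162.40719604492188) [ 521.9249609  -226.18759993  104.        ]
```

Emit:
send_rows([
  [6, 0, 0.05, 2, 0],
  [6, 0, 0, 2, 0],
  [6, 0, 0, 1.3, 0],
  [6, 0, 0, 0.9, 0],
  [6, 0, 0, 0, 0],
  [2, 0, 0, 0, 0],
  [2, 0, 0, 0, 0],
  [2, 0, 0, 0, 0],
  [2, 0, 0, 0, 0],
  [2, 0, 0, 0, 0],
])

```text
time: 16.4
eef_pos: [518.0, -233.9, 55.9]
tool_rot: [[-0.0, 1.0, 0.001], [1.0, 0.0, -0.001], [-0.001, 0.001, -1.0]]
force: [-1.7, 1.6, 5.6]
width: 0.284
grip_force: 58.5
```

Emit:
send_rows([
  [2, 0, 0, -1, 0],
  [2, 0, 0, -2, 0],
  [2, 0, 0, -4, 0],
  [2, 0, 0, -5, 0],
  [2, 0, 0, -4, 0],
  [2, 2, 0.4, -0.5, 0],
  [2, 5, 0.6, 0, 0],
  [2, 5, 0.6, 0, 0],
  [2, 5, 0.6, 0, 0],
  [2, 4, 0.6, 0, 0],
  [2, 2, 0.25, 0, 0],
  [2, 0.4, 0, 0, 0],
])

```text
time: 17.9
eef_pos: [547.9, 1.4, 219.6]
tool_rot: [[-0.002, 1.0, -0.001], [1.0, 0.002, -0.0], [-0.0, -0.001, -1.0]]
force: [0.7, -0.3, -2.9]
width: 0.284
grip_force: 59.4
```

Emit:
send_rows([
  [2, 0, 0, 0, 0],
  [2, 0, 0, 0, 0],
])

```text
time: 18.15
eef_pos: [548.1, -0.6, 220.1]
tool_rot: [[0.001, 1.0, -0.0], [1.0, -0.001, -0.0], [-0.0, -0.0, -1.0]]
force: [-0.1, 0.6, -3.3]
width: 0.281
grip_force: 59.4
```

```bash
python3 - <<'E'
from m2 import *
S=env.get_state();print(S['eef_pos'],S['force'],S['width'])
s=cam('scene');w=cam('wrist')
im=np.hstack([cv2.resize(s['pixels'][130:250,250:350],(400,480),interpolation=cv2.INTER_CUBIC),cv2.resize(w['pixels'][150:390,220:420],(400,480),interpolation=cv2.INTER_CUBIC)])
cv2.imwrite('pics/c8.png',cv2.cvtColor(im,cv2.COLOR_RGB2BGR))
X=S['eef_pos']; print([proj(s,[549,-.5,z]).round(1).tolist() for z in (124,X[2]-55.9,X[2]-22)],[proj(w,[549,-.5,z]).round(1).tolist() for z in (124,X[2]-22)])
E
```

```text
[548.08176481  -0.64725466 220.05372569] [-0.11437186  0.62871677 -3.25916343] 0.2810320426242218
[[302.7, 213.0], [302.1, 200.7], [301.7, 189.6]] [[317.6, 232.3], [317.3, 266.7]]
```

View pics/c8.png

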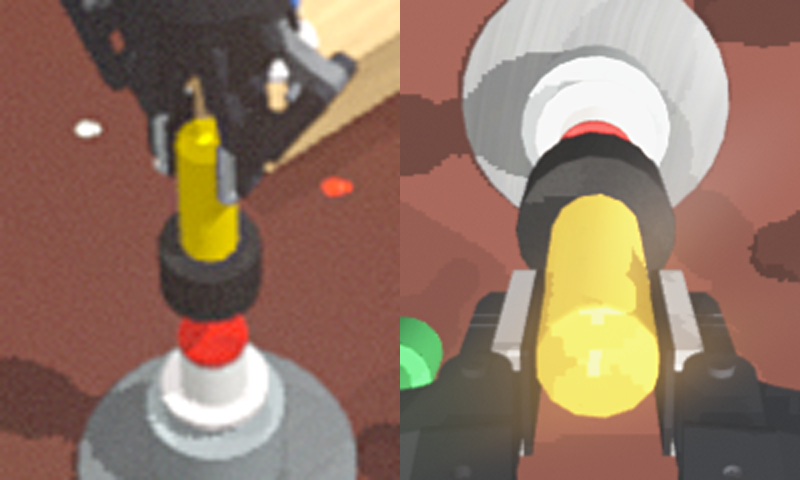

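The tapper hangs upright, its black head (210,270 in the scene crop) centred over the red top (212,340), with a gap of about 40 mm. The free baseline is fz ≈ -3.3. I'll descend, then press in small steps.

Emit:
send_rows([
  [2, 0, 0.05, 1, 0],
  [2, 0, 0, 1, 0],
  [2, 0, 0, 0.8, 0],
  [2, 0, 0, 0.4, 0],
  [2, 0, 0, 0, 0],
])

```text
time: 18.88
eef_pos: [548.6, 0.3, 187.9]
tool_rot: [[-0.0, 1.0, -0.0], [1.0, 0.0, -0.0], [-0.0, -0.0, -1.0]]
force: [-1.0, 0.3, -2.7]
width: 0.284
grip_force: 59.4
```

Emit:
send_rows([
  [2, 0, 0, 0.15, 0],
  [2, 0, 0, 0.15, 0],
  [2, 0, 0, 0.15, 0],
  [2, 0, 0, 0.15, 0],
  [2, 0, 0, 0, 0],
])

```text
time: 19.5
eef_pos: [548.6, 0.3, 182.0]
tool_rot: [[-0.0, 1.0, -0.0], [1.0, 0.0, -0.0], [-0.0, -0.0, -1.0]]
force: [-0.8, 1.4, -3.8]
width: 0.283
grip_force: 59.4
```

Emit:
send_rows([
  [2, 0, 0, 0.1, 0],
  [2, 0, 0, 0.1, 0],
  [2, 0, 0, 0, 0],
])

```text
time: 19.88
eef_pos: [548.7, 0.3, 180.1]
tool_rot: [[-0.0, 1.0, 0.0], [1.0, 0.0, -0.0], [-0.0, 0.0, -1.0]]
force: [-0.9, -0.0, -3.3]
width: 0.279
grip_force: 59.5
```

Emit:
send_rows([
  [2, 0, 0, 0.1, 0],
  [2, 0, 0, 0.1, 0],
  [2, 0, 0, 0, 0],
])

```text
time: 20.25
eef_pos: [548.8, 0.4, 178.2]
tool_rot: [[-0.0, 1.0, 0.0], [1.0, 0.0, 0.0], [0.0, 0.0, -1.0]]
force: [-0.2, 0.8, 0.9]
width: 0.28
grip_force: 59.9
```

Emit:
send_rows([
  [2, 0, 0, 0.1, 0],
  [2, 0, 0, 0.1, 0],
  [2, 0, 0, 0, 0],
])

```text
time: 20.62
eef_pos: [548.7, 0.3, 176.1]
tool_rot: [[-0.0, 1.0, 0.0], [1.0, 0.0, 0.0], [0.0, 0.0, -1.0]]
force: [0.6, -0.3, 0.6]
width: 0.28
grip_force: 59.9
```

Emit:
send_rows([
  [2, 0, 0, 0.1, 0],
  [2, 0, 0, 0.1, 0],
  [2, 0, 0, 0, 0],
])

```text
time: 21.0
eef_pos: [548.7, 0.3, 174.0]
tool_rot: [[-0.0, 1.0, -0.0], [1.0, 0.0, -0.0], [-0.0, -0.0, -1.0]]
force: [-0.1, 0.4, 1.6]
width: 0.288
grip_force: 60.0
```

Emit:
send_rows([
  [2, 0, 0, 0.1, 0],
  [2, 0, 0, 0.1, 0],
  [2, 0, 0, 0, 0],
])

```text
time: 21.38
eef_pos: [548.7, 0.3, 172.0]
tool_rot: [[-0.0, 1.0, -0.0], [1.0, 0.0, 0.0], [0.0, -0.0, -1.0]]
force: [0.3, 0.1, 2.2]
width: 0.281
grip_force: 60.1
```

Emit:
send_rows([
  [2, 0, 0, 0.08, 0],
  [2, 0, 0, 0.07, 0],
  [2, 0, 0, 0, 0],
])

```text
time: 21.75
eef_pos: [548.7, 0.3, 170.6]
tool_rot: [[-0.0, 1.0, 0.0], [1.0, 0.0, -0.0], [-0.0, 0.0, -1.0]]
force: [0.2, 0.2, 3.3]
width: 0.285
grip_force: 60.2
```

Emit:
send_rows([
  [2, 0, 0, 0.05, 0],
  [2, 0, 0, 0, 0],
])

```text
time: 22.0
eef_pos: [548.7, 0.3, 170.1]
tool_rot: [[-0.0, 1.0, 0.0], [1.0, 0.0, 0.0], [0.0, 0.0, -1.0]]
force: [0.4, 0.6, 3.9]
width: 0.281
grip_force: 60.3
```

Emit:
send_rows([
  [2, 0, 0, 0.05, 0],
  [2, 0, 0, 0, 0],
])

```text
time: 22.25
eef_pos: [548.7, 0.3, 169.6]
tool_rot: [[-0.0, 1.0, 0.0], [1.0, 0.0, 0.0], [0.0, 0.0, -1.0]]
force: [0.5, 0.4, 4.3]
width: 0.285
grip_force: 60.3
```

Emit:
send_rows([
  [2, 0, 0, 0.05, 0],
  [2, 0, 0, 0, 0],
])

```text
time: 22.5
eef_pos: [548.7, 0.3, 169.1]
tool_rot: [[-0.0, 1.0, 0.0], [1.0, 0.0, 0.0], [0.0, 0.0, -1.0]]
force: [0.4, -0.1, 4.7]
width: 0.283
grip_force: 60.3
```

Emit:
send_rows([
  [2, 0, 0, 0.03, 0],
  [2, 0, 0, 0, 0],
])

```text
time: 22.75
eef_pos: [548.8, 0.3, 168.9]
tool_rot: [[-0.0, 1.0, 0.0], [1.0, 0.0, -0.0], [-0.0, 0.0, -1.0]]
force: [0.2, -0.6, 4.9]
width: 0.282
grip_force: 60.3
```

Emit:
send_rows([
  [2, 0, 0, 0.03, 0],
  [2, 0, 0, 0, 0],
])

```text
time: 23.0
eef_pos: [548.8, 0.3, 168.6]
tool_rot: [[-0.0, 1.0, 0.0], [1.0, 0.0, -0.0], [-0.0, 0.0, -1.0]]
force: [0.7, 0.2, 5.5]
width: 0.283
grip_force: 60.3
```

Emit:
send_rows([
  [2, 0, 0, 0.025, 0],
  [2, 0, 0, 0, 0],
])

```text
time: 23.25
eef_pos: [548.8, 0.4, 168.4]
tool_rot: [[-0.0, 1.0, 0.0], [1.0, 0.0, 0.0], [0.0, 0.0, -1.0]]
force: [-0.0, 0.0, 5.3]
width: 0.286
grip_force: 60.3
```

Emit:
send_rows([
  [2, 0, 0, 0.02, 0],
  [2, 0, 0, 0, 0],
])

```text
time: 23.5
eef_pos: [548.8, 0.3, 168.2]
tool_rot: [[-0.0, 1.0, 0.0], [1.0, 0.0, 0.0], [0.0, 0.0, -1.0]]
force: [-0.1, -0.1, 6.0]
width: 0.285
grip_force: 60.3
```

Emit:
send_rows([
  [2, 0, 0, 0.02, 0],
  [2, 0, 0, 0, 0],
])

```text
time: 23.75
eef_pos: [548.8, 0.3, 168.0]
tool_rot: [[-0.0, 1.0, 0.0], [1.0, 0.0, 0.0], [0.0, 0.0, -1.0]]
force: [-0.1, 0.2, 6.5]
width: 0.286
grip_force: 60.3
```

Emit:
send_rows([
  [2, 0, 0, 0.02, 0],
  [2, 0, 0, 0, 0],
])

```text
time: 24.0
eef_pos: [548.8, 0.3, 167.9]
tool_rot: [[-0.0, 1.0, 0.0], [1.0, 0.0, 0.0], [0.0, 0.0, -1.0]]
force: [-0.0, 0.3, 6.7]
width: 0.282
grip_force: 60.4
```

Emit:
send_rows([
  [2, 0, 0, 0.02, 0],
  [2, 0, 0, 0, 0],
])

```text
time: 24.25
eef_pos: [548.8, 0.3, 167.8]
tool_rot: [[-0.0, 1.0, 0.0], [1.0, 0.0, 0.0], [0.0, 0.0, -1.0]]
force: [-0.6, -0.3, 10.0]
width: 0.282
grip_force: 60.9
```

It has gone rigid, at the expected height of 168. I'll step up to about 22 N (fz ≈ 18.7).

Emit:
send_rows([
  [2, 0, 0, 0.02, 0],
  [2, 0, 0, 0, 0],
])

```text
time: 24.5
eef_pos: [548.8, 0.3, 167.8]
tool_rot: [[-0.0, 1.0, 0.001], [1.0, 0.0, 0.0], [0.0, 0.001, -1.0]]
force: [-2.1, 0.4, 12.6]
width: 0.288
grip_force: 61.1
```

Emit:
send_rows([
  [2, 0, 0, 0.02, 0],
  [2, 0, 0, 0, 0],
])

```text
time: 24.75
eef_pos: [548.9, 0.4, 167.8]
tool_rot: [[-0.0, 1.0, 0.001], [1.0, 0.0, 0.0], [0.0, 0.001, -1.0]]
force: [-2.1, 1.5, 14.5]
width: 0.284
grip_force: 61.4
```

Emit:
send_rows([
  [2, 0, 0, 0.02, 0],
  [2, 0, 0, 0, 0],
])

```text
time: 25.0
eef_pos: [548.9, 0.4, 167.8]
tool_rot: [[-0.0, 1.0, 0.001], [1.0, 0.0, 0.0], [0.0, 0.001, -1.0]]
force: [-3.2, -0.0, 17.2]
width: 0.281
grip_force: 61.6
```

Emit:
send_rows([
  [2, 0, 0, 0.012, 0],
  [2, 0, 0, 0, 0],
])

```text
time: 25.25
eef_pos: [549.0, 0.4, 167.8]
tool_rot: [[-0.0, 1.0, 0.001], [1.0, 0.0, 0.0], [0.0, 0.001, -1.0]]
force: [-3.4, 0.8, 17.4]
width: 0.278
grip_force: 61.8
```

Emit:
send_rows([
  [2, 0, 0, 0.012, 0],
  [2, 0, 0, 0, 0],
  [2, 0, 0, 0, 0],
])

```text
time: 25.62
eef_pos: [549.0, 0.3, 167.8]
tool_rot: [[-0.0, 1.0, 0.002], [1.0, 0.0, 0.0], [0.0, 0.002, -1.0]]
force: [-3.4, 0.7, 19.7]
width: 0.283
grip_force: 61.9
```

About 23 N, and the underside is at z≈111.9, which is home. I'll lift off and go back to the tapper's old spot.

Emit:
send_rows([
  [2, 0, 0, -0.3, 0],
  [2, 0, 0, -1, 0],
  [2, 0, 0, -2, 0],
  [2, 0, 0, -2.5, 0],
  [2, -2, -0.3, 0, 0],
  [2, -5, -0.6, 0, 0],
  [2, -5, -0.6, 0, 0],
  [2, -5, -0.6, 0, 0],
  [2, -4, -0.6, 0, 0],
  [2, -2.2, -0.3, 0, 0],
  [2, -0.2, 0, 0, 0],
  [2, 0, 0, 0, 0],
])

```text
time: 27.12
eef_pos: [518.4, -233.6, 224.1]
tool_rot: [[-0.0, 1.0, -0.001], [1.0, 0.0, 0.001], [0.001, -0.001, -1.0]]
force: [-0.1, -0.7, -4.2]
width: 0.281
grip_force: 59.5
```

```bash
python3 - <<'E'
from m2 import *
S=env.get_state();print(S['eef_pos'],S['force'])
s=cam('scene');t=cam('top')
for lo in (150,215):
  A=disc(s,(172,150,lo),(8,255,255),(302,216));B=disc(t,(172,150,lo),(8,255,255),(311,252));print(A,B,tri([(s,*A[0]),(t,*B[0])]))
for z in (112,114,124):print(proj(s,[549,-.5,z]),proj(t,[547,-.5,z]))
E
```

```text
[ 518.40717003 -233.61549327  224.13446655] [-0.05471845 -0.73227541 -4.18359139]
((302.63775634765625, 216.562744140625), (15.145359992980957, 17.308706283569336), 83.78678131103516) ((311.76678466796875, 252.1177978515625), (14.579577445983887, 15.23048210144043), 175.3650665283203) (array([5.46811051e+02, 1.47258695e-01, 1.09072288e+02]), [np.float64(1.140015590716957), np.float64(1.14001559071692)])
((302.9050598144531, 216.6266326904297), (14.048941612243652, 16.728273391723633), 89.25366973876953) ((311.76678466796875, 252.1177978515625), (14.579577445983887, 15.23048210144043), 175.3650665283203) (array([5.47047649e+02, 3.11135986e-01, 1.08726389e+02]), [np.float64(1.3819171011059461), np.float64(1.3819171011059652)])
[302.8000326  216.55901559] [311.63390232 251.33679778]
[302.77535015 215.97914426] [311.62527964 251.15898121]
[302.65062369 213.04891196] [311.58164873 250.25922623]
```

The top's image matches z=112, so it's home and upright. I'll lower the tapper.

Emit:
send_rows([
  [2, 0, 0, 3, 0],
  [2, 0, 0, 4, 0],
  [2, 0, 0, 4, 0],
  [2, 0, 0, 2.5, 0],
  [2, 0, 0, 1.5, 0],
  [2, 0, 0, 0.8, 0],
  [2, 0, 0, 0.4, 0],
  [2, 0, 0, 0, 0],
  [2, 0, 0, 0, 0],
])

```text
time: 28.35
eef_pos: [519.2, -233.9, 63.2]
tool_rot: [[-0.0, 1.0, 0.001], [1.0, 0.0, -0.0], [-0.0, 0.001, -1.0]]
force: [0.5, -0.1, -3.5]
width: 0.282
grip_force: 59.5
```

Emit:
send_rows([
  [2, 0, 0, 0.25, 0],
  [2, 0, 0, 0.2, 0],
  [2, 0, 0, 0.15, 0],
  [2, 0, 0, 0, 0],
])

```text
time: 28.85
eef_pos: [518.7, -233.7, 56.5]
tool_rot: [[-0.0, 1.0, -0.0], [1.0, 0.0, 0.0], [0.0, -0.0, -1.0]]
force: [0.1, -0.7, -3.4]
width: 0.287
grip_force: 59.5
```

Emit:
send_rows([
  [2, 0, 0, 0.08, 0],
  [2, 0, 0, 0, 0],
])

```text
time: 29.1
eef_pos: [518.8, -233.7, 55.9]
tool_rot: [[-0.0, 1.0, 0.0], [1.0, 0.0, -0.0], [-0.0, 0.0, -1.0]]
force: [-0.8, -0.2, -0.5]
width: 0.283
grip_force: 59.9
```

On the table. I'll release and rise.

Emit:
send_rows([
  [3, 0, 0, 0, 0],
  [4.5, 0, 0, 0, 0],
  [6, 0, 0, 0, 0],
  [6, 0, 0, 0, 0],
  [6, 0, 0, 0, 0],
  [6, 0, 0, -2, 0],
  [6, 0, 0, -4, 0],
  [6, 0, 0, -5, 0],
  [6, 0, 0, -4, 0],
  [6, 0, 0, -2, 0],
  [6, 0, 0, 0, 0],
  [6, 0, 0, 0, 0],
])

```text
time: 30.6
eef_pos: [518.5, -233.5, 224.7]
tool_rot: [[-0.0, 1.0, -0.001], [1.0, 0.0, 0.001], [0.001, -0.001, -1.0]]
force: [-0.1, -0.1, -0.8]
width: 0.699
grip_force: 0.0
```

```bash
python3 - <<'E'
from m2 import *
S=env.get_state();print(S['eef_pos'],S['force'],S['width'])
s=cam('scene');t=cam('top')
for n,lo,hi,a,b in [('red',(172,150,200),(8,255,255),(302,216),(312,252)),('yel',(20,100,235),(35,255,255),(219,303),(434,257)),('yelall',(20,100,80),(35,255,255),(219,303),(434,257)),('blue',(100,120,120),(130,255,255),(317,128),(193,322))]:
  A=disc(s,lo,hi,a);B=disc(t,lo,hi,b);print(n,A,B,tri([(s,*A[0]),(t,*B[0])]))
E
```

```text
[ 518.47101809 -233.53733039  224.74155524] [-0.07269658 -0.12684845 -0.83081373] 0.6986671406165945
red ((302.8349304199219, 216.60472106933594), (14.62740421295166, 16.627307891845703), 89.0738296508789) ((311.76678466796875, 252.1177978515625), (14.579577445983887, 15.23048210144043), 175.3650665283203) (array([5.46983935e+02, 2.69117634e-01, 1.08832032e+02]), [np.float64(1.3196845182805894), np.float64(1.3196845182805959)])
yel ((219.1860809326172, 303.8370666503906), (12.501361846923828, 14.113840103149414), 77.84953308105469) ((434.42724609375, 256.14788818359375), (12.983540534973145, 13.64411449432373), 123.37741088867188) (array([ 519.01026263, -233.48891541,  101.16258244]), [np.float64(0.6313432911717533), np.float64(0.6313432911717173)])
yelall ((222.03329467773438, 310.8716125488281), (17.75535774230957, 30.93775177001953), 159.70074462890625) ((431.2611389160156, 258.567138671875), (16.752153396606445, 23.931734085083008), 55.16908645629883) (array([ 519.14499202, -233.79337041,   71.03258408]), [np.float64(0.839687234424607), np.float64(0.8396872344247479)])
blue ((317.1249084472656, 128.3844451904297), (10.951501846313477, 13.288956642150879), 94.71879577636719) ((192.8523406982422, 321.6533508300781), (15.434857368469238, 16.361370086669922), 90.26012420654297) (array([436.92264577, 234.45698309,  95.52488642]), [np.float64(1.077759160629949), np.float64(1.0777591606299113)])
```

The tapper stands upright at its old place, the holder is home, and the spare hasn't moved.

```bash
python3 -c "
from workcell import env
print(env.job_done())"
```

```text
the job is handed in; nothing more can be done
None
```

The job is handed in at about 31 s: the red holder is fully home on the stand, set with about 23 N from the tapper, the tapper is upright back in its old place, and the blue spare has not moved; the paint bottles were not re-measured, but no move went near them.

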